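# Close and latch the clamp ring on the extraction port

### The arm

A 7-joint arm with a two-finger parallel gripper is mounted at the origin on the work surface; the furniture and walls round the work are solid. World frame = base frame: x ahead of the robot, y to its left, z up, the work surface at z = 0. Lengths are in m, angles in rad, forces in N, time in s.
With the tool pointing down it reaches from about 0.425 to 0.975 m from the base axis. Payload 16.7 kg.
Tool frame: the origin (TCP) lies midway between the tips of the shut fingers; the grasp point (between the pads) lies 19 mm behind it; z points along the fingers, y is the line along which they close (so a half turn about z gives the same grasp; the last joint's range is limited). The gripper opens to 85 mm and grips with 20 to 120 N. Pads are 22 mm wide; open, the fingers measure 114 mm over their backs; the gripper's body (76 mm by 85 mm) begins 54 mm behind the grasp point. The pads swing forward as they close: fully open they stand 13 mm farther back than shut.
Start: joints at [-1.357, 0.426, 0.074, 1.606, -0.034, 1.111, -0.067], TCP at [0.24, 0.631, 0.231] pointing down, gripper open.
Joint ranges: [-2.85, 2.85], [-0.5, 2.14], [-1.23, 1.37], [0.21, 2.46], [-1.02, 4.16], [0.16, 2.05], [-2.73, 2.73]. Speed limits (rad/s): [1.89, 1.89, 2.39, 2.39, 3.01, 3.01, 3.01].

### API

Orientations are given as a unit quaternion [x, y, z, w].
In Python, from rig import status, eyes, robot, nets gives the robot as it stands.
- The arm moves only by the shell command python3 -m handwheel 'ROWS' [OPENING] [FORCE]. ROWS is JSON, a list of rows, each a list of 6 numbers: the shift along the tool's x, y, z in m, then the turn, a rotation vector about the tool's x, y, z in degrees. In form: [[x, y, z, wx, wy, wz], ...]. A call has 1 to 20 rows; each row shifts and turns the commanded pose from where the row before left it, along the tool's axes as they then stand; what a row does not reach is not made up. A row lasts 1/8 s, in which the tool goes at most 62.5 mm and 10.7 degrees, less where a joint would pass 70% of its speed; a pose out of reach is approached as far as the arm can. A call with a gripper value outside its range is refused whole. OPENING is the closure, from 0 (fully open) to 1 (shut), set as the call begins (- or left out, the last holds). The fingers move at their own pace and stop on an object; FORCE is the grip in N (left out, the last holds). Time passes only in rows, so rows that do not move let the fingers close. It gives the time, the measured TCP pose, the force, the opening and the grip force at its end, in the units of the state.
- status.read_state(): the state, without advancing time (a new reading comes with each control period).
- eyes.read_camera(name): name is "scene" or "top"; returns the picture (480x640x3 uint8, red, green, blue); there is no depth.
- eyes.calibration(name): a dict with "fx", "fy", "cx", "cy" (pixels), "k1" (the pictures are not rectified: a ray, as slopes to the right and down, at radius r is drawn at 1 + k1 r^2 times it, then the intrinsics apply), "R" (3x3) and "t" (3): a world point X has camera coordinates R X + t. Camera axes: x right, y down, z forward; pixel columns grow to the right and rows downward; lengths in m; the calibration is good to about 2 mm. A picture is of the moment at which its call begins. calibration takes no time and is no camera call.
- robot.close_job(): hands the job in; it is judged then, once.
Trained networks look in the newest picture that a camera, given by its name, has taken for a name from the list of things; names that differ only in an ending like _2 or _b are one class to them, and where a whole thing is asked for, a point or a joint stands for the part that bears it (a point fixed in the world has none). Each returns a list of dicts, best first, with "confidence" (0 to 1); they miss things now and then, are a little off and sometimes report something else, mostly with a low value. They report only what shows in the picture. A call takes as long as a camera call. They do not tell look-alikes from the thing itself.
- nets.look_for(camera, label): "bbox" ([left, top, right, bottom] in pixels, round what is visible of it).
The state is a dict: "time_s": time; "qpos": joint angles; "joint_vel": joint speeds; "joint_efforts": joint torques, N m; "ee_pos": TCP position; "ee_rot": TCP orientation; "force": force on the tool from outside, world axes, zero at the start; "torque": the same for the moment, N m; "opening": finger opening in m; "grasp_force": force on a finger pad.
Only numpy, scipy, OpenCV 4.12 (cv2) and the standard library are available. Lean on these libraries where they do the work, as an engineer would, in place of code of your own. Each camera call takes 0.05 s, during which the arm holds its last target. There are 200 camera calls.

### The job

The grey hose tail stands loose on the flange of the extraction port. Swing the hinged half of the clamp ring shut around the two flanges so that it pushes the tail home, then turn the latch so that its hook goes round the pin on the ring and draws it tight: firm, so that the tail is really clamped, but without forcing it, and leave the tape, the marker and the corner key beside the stand where they are.

Things in the scene. Friction and masses are not known exactly. Their poses are not given: they have to be found in the camera images.
- clamp_stand: fixed stand: plywood board 150 x 235 x 12 mm carrying the port. Origin on the table under the axis of the port; x points to the back of the stand, y to its left, z up. The port's flange (80 mm across) has its top at z = 66 mm. The far (+x) half of the clamp ring is fixed and rubber-lined, the near half is hinged
- hose_tail: loose grey plastic hose tail: flange 80 mm across and 6 mm thick, barbed tube 49 mm across, 55 mm tall in all, about 0.15 kg. Origin at the centre of the flange's underside, z up. It stands on the port's flange a few mm off centre; clamped, its origin lies within about 2 mm of the axis of the port
- ring (a joint): hinge of the near half of the clamp ring (aluminium, 54 to 78 mm above the table), vertical axis, rad: 0 = shut, grows as it swings out towards the robot (anticlockwise seen from above). It stays where it is left; moving it takes about 1.5 N at the post. Shut, it stops firmly on the tail's flange between 0.01 and -0.03; drawn tight by the latch it goes to about -0.025
- ring_hinge (a point): point on the axis of the ring's hinge, 76 mm above the table, 56 mm to the right (-y) of the port's axis
- ring_post (a point): centre of the top of the finger post on the ring: an upright round steel post 14 mm across, standing free from 76 to 126 mm above the table, 91 mm from the ring's hinge axis; ring shut, it is at x = -68, y = 5 mm of the stand. Once the ring is stopped, a push of 5 to 10 N there seats the tail; more than about 20 N crushes the rubber lining
- latch (a joint): angle of the steel latch hook about its vertical pivot, rad: grows as it opens (clockwise seen from above), so turning it anticlockwise closes it. Above 1.5 the hook is clear of the ring's pin; from 1.3 to 0 it goes round the outside of the pin. Its inner face is a spiral that draws the pin in by 14 mm per rad; it comes tight somewhere between 0.95 and 0.1, which must be felt. It is self-holding
- latch_pivot (a point): point on the latch's pivot axis, 94 mm above the table; at x = 28, y = 96 mm of the stand. The pin that the hook goes round stands on the ring's free end (10 mm across, top 100 mm above the table), on a setting screw whose setting differs unseen by up to 9 mm: ring shut, it is 40 to 53 mm from the pivot axis
- latch_knob (a point): centre of the top of the latch's finger knob: upright round black post 14 mm across, 93 to 132 mm above the table on the lever's end, 75 mm from the pivot axis. Pushed there at right angles to the lever it takes about 2 N while free; tight means that 7 to 9 N are needed to turn it further; more than about 14 N crushes the rubber lining
- tape_black: bystander: roll of black tape lying left of the stand, 64 mm across, 19 mm tall, origin at its underside
- marker_1: bystander: black and white marker lying before the stand, 132 mm long, 17 mm thick, origin at its underside
- corner_key_2: bystander: white L-shaped corner key lying right of the stand, 42 x 42 x 9 mm, origin at its underside
Not all that is in view belongs to the job. Leave any yellow look-alike of the hose_tail alone.

How it is judged:
By the outcome, as a careful person would: the job done as asked, in the order asked, and still so for the second after the job is handed in, with the robot touching nothing.
It also fails if it takes over 72 s, if anything falls off the work surface, if the arm or the gripper's body presses on something with over 40 N, if the wrist force passes 120 N, or if a joint passes its speed limit or range.

## Working session

There is one attempt and no reset: what is moved stays moved. The work goes in short steps, Python scripts to look and compute and a shell command to move; the robot and the scene stay as the last step left them, time stands still between calls to the robot, and variables do not carry over. Pictures are saved under pics/ and viewed, at most 10 in all, crops included, and the job is handed in when it is done.

```bash
mkdir -p pics; cat > h.py <<'E'
import numpy as np, cv2
from rig import status, eyes, robot, nets
def shot(c,f):
    im=eyes.read_camera(c); cv2.imwrite('pics/'+f,im[:,:,::-1]); return im
def ray(c,u,v):
    k=eyes.calibration(c); d=np.array([(u-k['cx'])/k['fx'],(v-k['cy'])/k['fy']]); s=d.copy()
    for _ in range(20): s=d/(1+k['k1']*(s@s))
    R=np.array(k['R']); t=np.array(k['t'])
    return -R.T@t, R.T@np.array([s[0],s[1],1])
def at_z(c,u,v,z):
    o,d=ray(c,u,v); return o+d*(z-o[2])/d[2]
def proj(c,X):
    k=eyes.calibration(c); p=np.array(k['R'])@np.array(X)+np.array(k['t']); s=p[:2]/p[2]; s=s*(1+k['k1']*(s@s))
    return np.array([s[0]*k['fx']+k['cx'],s[1]*k['fy']+k['cy']])
E
python3 - <<'E'
from h import *
for c in('top','scene'):
    shot(c,c+'0.png')
    for l in('clamp_stand','hose_tail','ring','ring_post','latch','latch_knob','tape_black','marker_1','corner_key_2'):
        print(c,l,[(np.round(r['bbox']).tolist(),round(r['confidence'],2)) for r in nets.look_for(c,l)[:3]])
    k=eyes.calibration(c);print(np.round(-np.array(k['R']).T@k['t'],3),k['fx'])
s=status.read_state();print(s['ee_pos'],s['ee_rot'],s['time_s'],s['opening'])
E
```

```text
top clamp_stand [([302.0, 161.0, 431.0, 297.0], 0.72)]
top hose_tail [([443.0, 230.0, 483.0, 270.0], 0.86), ([391.0, 318.0, 433.0, 359.0], 0.82), ([362.0, 208.0, 399.0, 243.0], 0.69)]
top ring [([377.0, 220.0, 440.0, 296.0], 0.59)]
top ring_post [([378.0, 220.0, 433.0, 300.0], 0.88), ([293.0, 276.0, 361.0, 289.0], 0.6), ([301.0, 166.0, 329.0, 232.0], 0.54)]
top latch [([303.0, 161.0, 335.0, 233.0], 0.95)]
top latch_knob [([304.0, 161.0, 336.0, 231.0], 0.93)]
top tape_black [([250.0, 222.0, 280.0, 249.0], 0.79)]
top marker_1 [([296.0, 276.0, 360.0, 290.0], 0.68), ([443.0, 188.0, 470.0, 215.0], 0.46)]
top corner_key_2 []
[0.406 0.031 1.195] 564.9665308636337
scene clamp_stand [([302.0, 211.0, 415.0, 324.0], 0.69)]
scene hose_tail [([403.0, 315.0, 440.0, 355.0], 0.87), ([305.0, 334.0, 345.0, 378.0], 0.79), ([351.0, 249.0, 383.0, 283.0], 0.73)]
scene ring [([322.0, 279.0, 392.0, 309.0], 0.57)]
scene ring_post [([326.0, 277.0, 392.0, 310.0], 0.96)]
scene latch [([314.0, 212.0, 359.0, 241.0], 0.65), ([323.0, 277.0, 391.0, 311.0], 0.62)]
scene latch_knob [([316.0, 213.0, 361.0, 243.0], 0.87)]
scene tape_black [([279.0, 243.0, 300.0, 264.0], 0.63)]
scene marker_1 [([273.0, 278.0, 324.0, 307.0], 0.86)]
scene corner_key_2 [([433.0, 305.0, 454.0, 322.0], 0.49)]
[-0.227 -0.665  0.759] 514.9407880054179
[0.24017054 0.63076566 0.23127489] [ 1.80910453e-01  9.83499570e-01 -6.18930491e-05 -2.44315480e-05] 1.0 0.0855832384578666
```

View pics/top0.png

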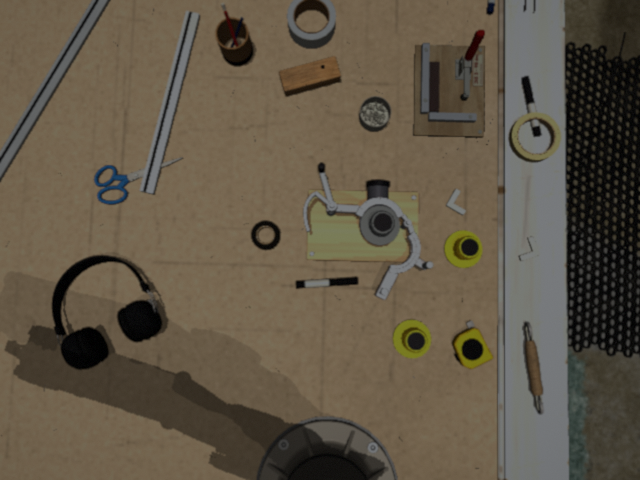

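View pics/scene0.png

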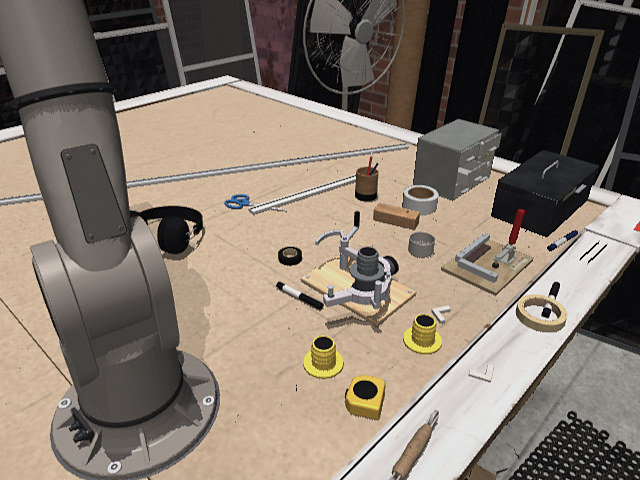

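Candidates for the tail (top picture): grey at (380,222), yellow look-alikes at (463,248) and (412,340). I choose the grey one on the board. The black knob is near (321,168), and the ring is wide open with its free end near (383,292). The marker is at (327,283), the tape at (265,235) and the key at (455,202).

```bash
python3 - <<'E'
import cv2,numpy as np
a=cv2.imread('pics/top0.png')[150:310,285:445]; b=cv2.imread('pics/scene0.png')[205:325,270:430]
a=cv2.resize(a,None,fx=3.7,fy=3.7,interpolation=cv2.INTER_CUBIC)
cv2.imwrite('pics/ca.png',a)
cv2.imwrite('pics/cb.png',cv2.resize(b,None,fx=5,fy=5,interpolation=cv2.INTER_CUBIC))
E
```

```text
(no output)
```

View pics/ca.png

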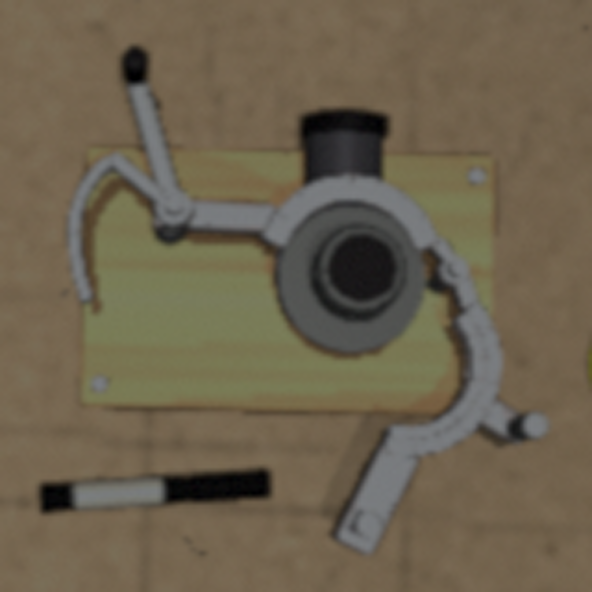

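View pics/cb.png

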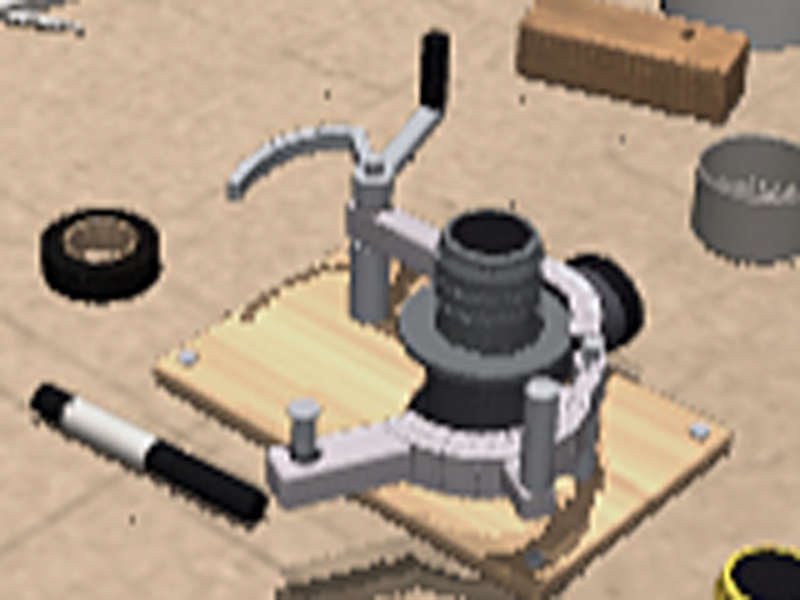

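The crop confirms the grey tail on the port. In top pixels the post top is at (430,265), the knob top (321,164), the pivot (332,206), the hinge (408,223) and the pin near (383,292).

```bash
python3 - <<'E'
from h import *
def A(x,y): return (285+x/3.7,150+y/3.7)
def B(x,y): return (270+x/5,205+y/5)
P={'post':(A(537,425),B(543,385),.126),'knob':(A(134,54),B(434,36),.132),'piv':(A(174,207),B(374,168),.096),'hinge':(A(453,268),B(590,348),.078),'pin':(A(366,524),B(303,406),.1),'s1':(A(477,176),B(700,431),.012),'s2':(A(99,384),B(187,357),.012)}
W={}
for n,(a,b,z) in P.items():
    W[n]=(at_z('top',*a,z)+at_z('scene',*b,z))[:2]/2
    print(n,at_z('top',*a,z)[:2].round(4),at_z('scene',*b,z)[:2].round(4))
# fit stand pose
from scipy.optimize import least_squares
S={'piv':(.028,.096),'hinge':(0,-.056)}
d=W['piv']-W['hinge']
# hinge x unknown: fit using |piv-hinge| 
hx=.028-np.sqrt(max(d@d-.152**2,0)); print('hinge-piv',np.hypot(*d),hx)
for hx in(0.0,hx):
    e=np.array([.028-hx,.152]); th=np.arctan2(d[1],d[0])-np.arctan2(e[1],e[0])
    R=np.array([[np.cos(th),-np.sin(th)],[np.sin(th),np.cos(th)]]); o=W['piv']-R@[.028,.096]
    print('th',th,'o',o)
print('screws',W['s1']-W['s2'],(W['s1']+W['s2'])/2)
print('post r',np.hypot(*(W['post']-W['hinge'])),'knob r',np.hypot(*(W['knob']-W['piv'])))
E
```

```text
post [ 0.4565 -0.1807] [ 0.4573 -0.1827]
knob [0.6418 0.0302] [0.6368 0.0256]
piv [0.568  0.0066] [0.5686 0.0038]
hinge [ 0.5417 -0.1443] [ 0.5449 -0.1444]
pin [ 0.4036 -0.0976] [ 0.4051 -0.0998]
s1 [ 0.603  -0.1676] [ 0.6033 -0.17  ]
s2 [0.478  0.0446] [0.4791 0.0421]
hinge-piv 0.15168452955729878 0.028
th 0.016718299475766862 o [ 0.54191127 -0.09123258]
th -0.16545001099699652 o [ 0.524874   -0.08485547]
screws [ 0.1246435  -0.21213776] [ 0.54085212 -0.06272428]
post r 0.09413849913876358 knob r 0.07452940008353821
```

```bash
R1='x'; python3 -m handwheel '[[-0.0415,-0.0303,0,0,0,0],[-0.0415,-0.0303,0,0,0,0],[-0.0415,-0.0303,0,0,0,0],[-0.0415,-0.0303,0,0,0,0],[-0.0415,-0.0303,0,0,0,0],[-0.0415,-0.0303,0,0,0,0],[-0.0415,-0.0303,0,0,0,0],[-0.0415,-0.0303,0,0,0,0],[-0.0415,-0.0303,0,0,0,0],[-0.0415,-0.0303,0,0,0,0],[0,0,0,0,0,0]]' 0.6 20
python3 -m handwheel '[[-0.0096,-0.047,0,0,0,0],[-0.0096,-0.047,0,0,0,0],[-0.0096,-0.047,0,0,0,0],[-0.0096,-0.047,0,0,0,0],[-0.0096,-0.047,0,0,0,0],[-0.0096,-0.047,0,0,0,0],[-0.0096,-0.047,0,0,0,0],[-0.0096,-0.047,0,0,0,0],[0,0,0,0,0,-8.8],[0,0,0,0,0,-8.8],[0,0,0,0,0,-8.8],[0,0,0,0,0,-8.8],[0,0,0,0,0,-8.8],[0,0,0,0,0,0]]'
```

```text
time_s: 2.38
ee_pos: [0.5221, 0.196, 0.2316]
ee_rot: [0.184, 0.983, -0.0, 0.001]
force: [-0.2, 0.6, -0.6]
opening: 0.0345
grasp_force: 0.0
time_s: 4.12
ee_pos: [0.4583, -0.1783, 0.2314]
ee_rot: [-0.201, 0.98, 0.0, 0.0]
force: [0.5, -1.0, 0.6]
opening: 0.0339
grasp_force: 0.0
```

```bash
python3 -m handwheel '[[0,0,0.04,0,0,0],[0,0,0.035,0,0,0],[0,0,0.02,0,0,0],[0,0,0.02,0,0,0],[0,0,0.02,0,0,0],[0,0,0.005,0,0,0],[0,0,0,0,0,0]]'
python3 - <<'E'
from h import *
im=shot('scene','s1.png')[190:330,250:430]
cv2.imwrite('pics/s1c.png',cv2.resize(im[:,:,::-1],None,fx=4,fy=4,interpolation=cv2.INTER_CUBIC))
E
```

```text
time_s: 5.0
ee_pos: [0.4582, -0.1787, 0.0915]
ee_rot: [-0.2, 0.98, -0.0, -0.0]
force: [-0.5, -0.3, -0.8]
opening: 0.0339
grasp_force: 0.0
```

View pics/s1c.png

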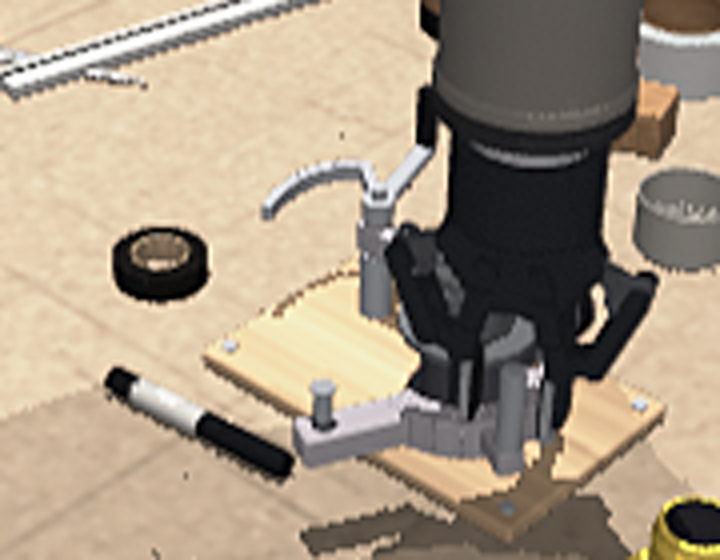

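The post stands at (513,410) in the crop, between the two fingers at (465,370) and (548,400). Now I swing the ring.

```bash
python3 -m handwheel '[[-0.0002,0.0062,0,0,0,3.9],[-0.0002,0.0062,0,0,0,3.9],[-0.0002,0.0062,0,0,0,3.9],[-0.0002,0.0062,0,0,0,3.9],[-0.0002,0.0062,0,0,0,3.9],[-0.0002,0.0062,0,0,0,3.9],[-0.0002,0.0062,0,0,0,3.9],[0,0,0,0,0,0]]'
python3 -m handwheel '[[-0.0002,0.0062,0,0,0,3.9],[-0.0002,0.0062,0,0,0,3.9],[-0.0002,0.0062,0,0,0,3.9],[-0.0002,0.0062,0,0,0,3.9],[-0.0002,0.0062,0,0,0,3.9],[-0.0002,0.0062,0,0,0,3.9],[-0.0002,0.0062,0,0,0,3.9],[0,0,0,0,0,0]]'
```

```text
time_s: 6.05
ee_pos: [0.4515, -0.136, 0.092]
ee_rot: [0.036, 0.999, 0.0, 0.001]
force: [-0.3, 0.5, 0.2]
opening: 0.0342
grasp_force: 0.0
time_s: 7.05
ee_pos: [0.4644, -0.0952, 0.0916]
ee_rot: [0.27, 0.963, 0.0, 0.0]
force: [1.2, -0.1, 0.1]
opening: 0.034
grasp_force: 0.0
```

```bash
python3 -m handwheel '[[-0.0002,0.0062,0,0,0,3.9],[-0.0001,0.003,0,0,0,2]]'
python3 - <<'E'
from h import *
im=shot('scene','s2.png')[190:330,250:430]
cv2.imwrite('pics/s2c.png',cv2.resize(im[:,:,::-1],None,fx=4,fy=4,interpolation=cv2.INTER_CUBIC))
E
```

```text
time_s: 7.3
ee_pos: [0.4693, -0.088, 0.0915]
ee_rot: [0.32, 0.947, 0.0, 0.0]
force: [-0.7, -1.4, 1.7]
opening: 0.034
grasp_force: 0.7
```

View pics/s2c.png

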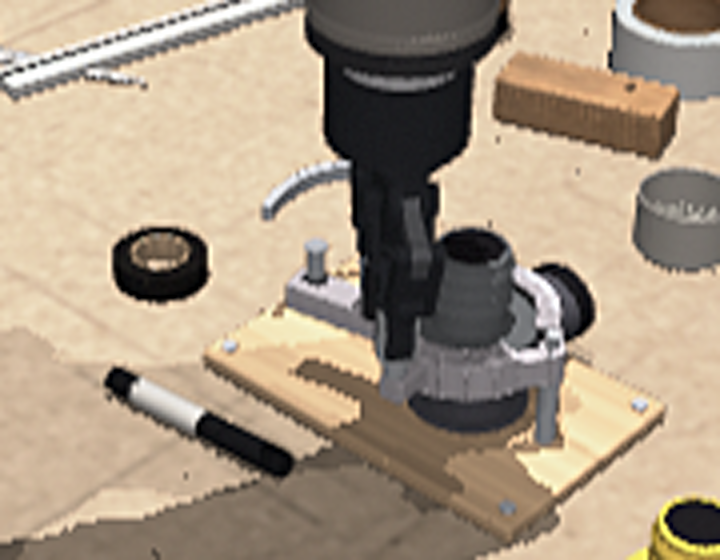

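The ring has swung with the post and is nearly shut; its pin is at crop (316,255). I continue in small steps and watch the force.

```bash
python3 -m handwheel '[[0,0.003,0,0,0,2],[0,0.002,0,0,0,1.2],[0,0.002,0,0,0,1.2],[0,0,0,0,0,0]]'
python3 -m handwheel '[[0,0.0015,0,0,0,0.8],[0,0.0015,0,0,0,0.8],[0,0,0,0,0,0]]'
```

```text
time_s: 7.85
ee_pos: [0.4737, -0.0822, 0.0913]
ee_rot: [0.356, 0.934, -0.0, -0.0]
force: [0.4, 0.4, -0.6]
opening: 0.034
grasp_force: 0.0
time_s: 8.22
ee_pos: [0.4757, -0.08, 0.0913]
ee_rot: [0.369, 0.929, -0.0, -0.0]
force: [-1.5, -0.5, -1.0]
opening: 0.034
grasp_force: 0.2
```

```bash
python3 -m handwheel '[[0,0.001,0,0,0,0.5],[0,0.001,0,0,0,0.5],[0,0,0,0,0,0]]'
```

```text
time_s: 8.6
ee_pos: [0.477, -0.0785, 0.0913]
ee_rot: [0.377, 0.926, -0.0, -0.0]
force: [-1.0, -0.6, 0.3]
opening: 0.0341
grasp_force: 0.6
```

```bash
python3 -m handwheel '[[0,0.001,0,0,0,0.5],[0,0.001,0,0,0,0.5],[0,0,0,0,0,0]]'
```

```text
time_s: 8.98
ee_pos: [0.4785, -0.0771, 0.0913]
ee_rot: [0.386, 0.923, -0.0, -0.0]
force: [-1.9, -0.8, -0.2]
opening: 0.0342
grasp_force: 0.6
```

```bash
python3 -m handwheel '[[0,0.001,0,0,0,0.5],[0,0,0,0,0,0]]'
```

```text
time_s: 9.22
ee_pos: [0.4792, -0.0765, 0.0913]
ee_rot: [0.39, 0.921, -0.0, 0.0]
force: [-2.0, -0.8, -0.3]
opening: 0.0341
grasp_force: 0.6
```

```bash
python3 -m handwheel '[[0,0.001,0,0,0,0.5],[0,0,0,0,0,0]]'
```

```text
time_s: 9.48
ee_pos: [0.48, -0.0758, 0.0913]
ee_rot: [0.394, 0.919, -0.0, 0.0]
force: [-1.2, -0.5, -0.5]
opening: 0.0343
grasp_force: 0.6
```

```bash
python3 -m handwheel '[[0,0.001,0,0,0,0.4],[0,0,0,0,0,0]]'
```

```text
time_s: 9.72
ee_pos: [0.4807, -0.0751, 0.0913]
ee_rot: [0.397, 0.918, -0.0, -0.0]
force: [-0.5, -0.2, 0.0]
opening: 0.0336
grasp_force: 0.6
```

```bash
python3 -m handwheel '[[0,0.001,0,0,0,0.4],[0,0,0,0,0,0]]'
```

```text
time_s: 9.98
ee_pos: [0.4814, -0.0744, 0.0913]
ee_rot: [0.4, 0.917, -0.0, -0.0]
force: [-1.4, -0.8, -0.1]
opening: 0.0341
grasp_force: 0.8
```

```bash
python3 -m handwheel '[[0,0.001,0,0,0,0.4],[0,0,0,0,0,0]]'
```

```text
time_s: 10.22
ee_pos: [0.4817, -0.0742, 0.0913]
ee_rot: [0.404, 0.915, -0.0, -0.0]
force: [-5.1, -3.3, 3.1]
opening: 0.0341
grasp_force: 3.0
```

```bash
python3 -m handwheel '[[0,0.001,0,0,0,0.4],[0,0,0,0,0,0]]'
```

```text
time_s: 10.48
ee_pos: [0.4819, -0.0741, 0.0912]
ee_rot: [0.407, 0.913, -0.001, -0.001]
force: [-7.5, -6.3, 4.5]
opening: 0.0336
grasp_force: 5.3
```

About 10 N at the post with the ring stopped, so it is seated. I back off, lift, and check the joints.

```bash
python3 -m handwheel '[[0,0,0,0,0,0],[0,-0.006,0,0,0,0],[0,-0.006,0,0,0,0],[0,0,-0.03,0,0,0],[0,0,-0.04,0,0,0],[0,0,-0.04,0,0,0],[0,0,0,0,0,10.4],[0,0,0,0,0,10.4],[0,0,0,0,0,10.4],[0,0,0,0,0,10.4],[0,0,0,0,0,10.4],[0,0,0,0,0,10.4],[0,0,0,0,0,10.4],[0,0,0,0,0,10.4],[0,0,0,0,0,10.4],[0,0,0,0,0,10.4],[0,0,0,0,0,10],[0,0,0,0,0,0]]'
python3 - <<'E'
from h import *
s=status.read_state(); print(np.round(s['qpos'],2))
im=shot('scene','s3.png')[190:330,250:430]
cv2.imwrite('pics/s3c.png',cv2.resize(im[:,:,::-1],None,fx=4,fy=4,interpolation=cv2.INTER_CUBIC))
from scipy.spatial.transform import Rotation as Ro
R=Ro.from_quat(s['ee_rot']).as_matrix(); d=np.array([.639,.028,.2])-s['ee_pos']
print(R.round(3).tolist(),'tool shift',R.T@d)
E
```

```text
time_s: 12.72
ee_pos: [0.4739, -0.0812, 0.2012]
ee_rot: [0.988, 0.157, -0.0, 0.0]
force: [0.3, -0.4, -0.1]
opening: 0.0342
grasp_force: 0.0
[-1.04  0.38  1.34  2.11 -0.45  0.99 -0.72]
[[0.951, 0.311, -0.0], [0.311, -0.951, -0.0], [-0.0, 0.0, -1.0]] tool shift [ 0.19088966 -0.05252404  0.00118485]
```

View pics/s3c.png

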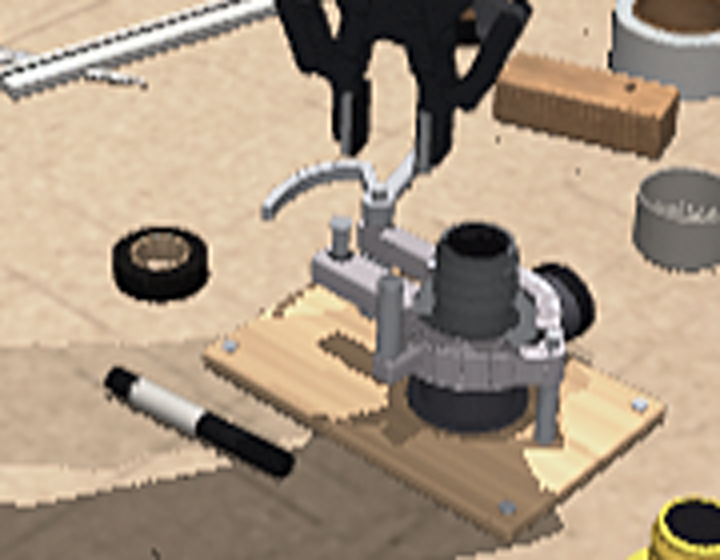

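The ring is shut, with its pin at crop (342,235), the latch still open and the tail in place. On to the knob.

```bash
python3 -m handwheel '[[0.0477,-0.0131,0,0,0,0],[0.0477,-0.0131,0,0,0,0],[0.0477,-0.0131,0,0,0,0],[0.0477,-0.0131,0,0,0,0],[0,0,0,0,0,0],[0,0,0.03,0,0,0],[0,0,0.02,0,0,0],[0,0,0,0,0,0]]'
python3 - <<'E'
from h import *
s=status.read_state(); print(np.round(s['qpos'],2))
im=shot('scene','s4.png')[190:290,290:420]
cv2.imwrite('pics/s4c.png',cv2.resize(im[:,:,::-1],None,fx=5,fy=5,interpolation=cv2.INTER_CUBIC))
E
```

```text
time_s: 13.78
ee_pos: [0.6381, 0.0276, 0.1503]
ee_rot: [0.988, 0.157, -0.001, -0.0]
force: [-0.5, 0.5, -0.1]
opening: 0.0345
grasp_force: 0.0
[-0.85  0.69  1.04  1.8  -0.68  1.06 -0.8 ]
```

View pics/s4c.png

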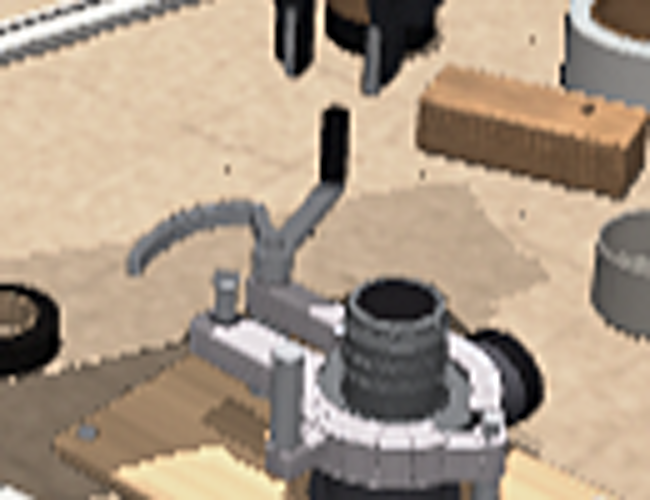

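The knob (crop 335,110) is centred below the open fingers. I descend and start turning.

```bash
python3 -m handwheel '[[0,0,0.02,0,0,0],[0,0,0.02,0,0,0],[0,0,0.006,0,0,0],[0,0,0,0,0,0]]'
python3 -m handwheel '[[-0.0002,-0.0052,0,0,0,-4],[-0.0002,-0.0052,0,0,0,-4],[-0.0002,-0.0052,0,0,0,-4],[-0.0002,-0.0052,0,0,0,-4],[-0.0002,-0.0052,0,0,0,-4],[-0.0002,-0.0052,0,0,0,-4],[-0.0002,-0.0052,0,0,0,-4],[-0.0002,-0.0052,0,0,0,-4]]'
```

```text
time_s: 14.32
ee_pos: [0.6389, 0.0276, 0.1049]
ee_rot: [0.988, 0.157, -0.0, 0.0]
force: [-0.1, 0.4, 0.3]
opening: 0.0339
grasp_force: 0.0
time_s: 15.32
ee_pos: [0.6168, 0.0617, 0.1062]
ee_rot: [0.906, 0.424, 0.001, 0.001]
force: [2.2, -0.6, -0.8]
opening: 0.0343
grasp_force: 1.3
```

```bash
python3 -m handwheel '[[-0.0002,-0.0052,0,0,0,-4],[-0.0002,-0.0052,0,0,0,-4],[-0.0002,-0.0052,0,0,0,-4],[-0.0002,-0.0039,0,0,0,-3]]'
```

```text
time_s: 15.82
ee_pos: [0.6003, 0.0722, 0.1062]
ee_rot: [0.843, 0.539, 0.001, 0.0]
force: [3.7, 0.8, -0.7]
opening: 0.0344
grasp_force: 1.3
```

```bash
python3 -m handwheel '[[-0.0002,-0.0039,0,0,0,-3],[-0.0002,-0.0039,0,0,0,-3],[-0.0001,-0.0026,0,0,0,-2]]'
```

```text
time_s: 16.2
ee_pos: [0.5904, 0.0757, 0.1061]
ee_rot: [0.803, 0.596, 0.001, 0.0]
force: [3.0, 0.7, 1.1]
opening: 0.0343
grasp_force: 1.2
```

```bash
python3 -m handwheel '[[-0.0001,-0.0026,0,0,0,-2],[-0.0001,-0.0026,0,0,0,-2],[0,0,0,0,0,0]]'
```

```text
time_s: 16.58
ee_pos: [0.5843, 0.0767, 0.1053]
ee_rot: [0.782, 0.623, -0.0, -0.0]
force: [1.4, 0.5, 1.4]
opening: 0.0341
grasp_force: 0.5
```

```bash
python3 -m handwheel '[[0,-0.0026,0,0,0,-2],[0,-0.0026,0,0,0,-2]]'
```

```text
time_s: 16.82
ee_pos: [0.5793, 0.0776, 0.1052]
ee_rot: [0.759, 0.651, -0.0, 0.0]
force: [1.4, -1.9, 1.4]
opening: 0.0345
grasp_force: 0.9
```

```bash
python3 -m handwheel '[[0,-0.002,0,0,0,-1.5],[0,-0.002,0,0,0,-1.5]]'
```

```text
time_s: 17.08
ee_pos: [0.5753, 0.0783, 0.1052]
ee_rot: [0.742, 0.67, -0.0, -0.0]
force: [1.4, -1.4, 0.1]
opening: 0.0338
grasp_force: 0.9
```

```bash
python3 -m handwheel '[[0,-0.002,0,0,0,-1.5],[0,-0.002,0,0,0,-1.5]]'
```

```text
time_s: 17.32
ee_pos: [0.5714, 0.0788, 0.1053]
ee_rot: [0.724, 0.689, -0.0, -0.0]
force: [2.4, -1.6, -0.7]
opening: 0.034
grasp_force: 0.9
```

```bash
python3 -m handwheel '[[0,-0.002,0,0,0,-1.5],[0,-0.002,0,0,0,-1.5]]'
```

```text
time_s: 17.58
ee_pos: [0.5674, 0.079, 0.1053]
ee_rot: [0.706, 0.708, -0.0, -0.0]
force: [1.4, -1.6, -0.3]
opening: 0.0341
grasp_force: 0.9
```

```bash
python3 -m handwheel '[[0,-0.002,0,0,0,-1.5],[0,-0.002,0,0,0,-1.5]]'
```

```text
time_s: 17.82
ee_pos: [0.5634, 0.0789, 0.1053]
ee_rot: [0.687, 0.726, 0.0, -0.0]
force: [1.5, -0.9, -0.0]
opening: 0.0342
grasp_force: 0.9
```

```bash
python3 -m handwheel '[[0,-0.002,0,0,0,-1.5],[0,-0.002,0,0,0,-1.5]]'
```

```text
time_s: 18.08
ee_pos: [0.5595, 0.0787, 0.1053]
ee_rot: [0.668, 0.744, -0.0, 0.0]
force: [2.1, -1.0, -0.3]
opening: 0.0344
grasp_force: 0.9
```

```bash
python3 -m handwheel '[[0,-0.002,0,0,0,-1.5],[0,-0.002,0,0,0,-1.5]]'
```

```text
time_s: 18.32
ee_pos: [0.5555, 0.0781, 0.1053]
ee_rot: [0.648, 0.761, -0.0, 0.0]
force: [1.3, -0.9, 0.0]
opening: 0.034
grasp_force: 0.9
```

```bash
python3 -m handwheel '[[0,-0.002,0,0,0,-1.5],[0,-0.002,0,0,0,-1.5]]'
```

```text
time_s: 18.58
ee_pos: [0.5515, 0.0774, 0.1053]
ee_rot: [0.628, 0.778, -0.0, 0.0]
force: [1.5, -0.8, -0.3]
opening: 0.0343
grasp_force: 0.9
```

```bash
python3 -m handwheel '[[0,-0.002,0,0,0,-1.5],[0,-0.002,0,0,0,-1.5]]'
```

```text
time_s: 18.82
ee_pos: [0.5476, 0.0766, 0.1053]
ee_rot: [0.608, 0.794, -0.0, -0.0]
force: [3.0, -1.2, 0.0]
opening: 0.0347
grasp_force: 0.9
```

```bash
python3 -m handwheel '[[0,-0.002,0,0,0,-1.5],[0,-0.002,0,0,0,-1.5]]'
```

```text
time_s: 19.08
ee_pos: [0.5437, 0.0755, 0.1053]
ee_rot: [0.587, 0.81, -0.0, -0.0]
force: [2.1, 0.1, -0.1]
opening: 0.0341
grasp_force: 0.9
```

```bash
python3 -m handwheel '[[0,-0.002,0,0,0,-1.5],[0,-0.002,0,0,0,-1.5]]'
```

```text
time_s: 19.32
ee_pos: [0.54, 0.0742, 0.1053]
ee_rot: [0.565, 0.825, -0.0, -0.0]
force: [1.7, -0.2, 0.2]
opening: 0.0344
grasp_force: 0.9
```

```bash
python3 -m handwheel '[[0,-0.0015,0,0,0,-1.2],[0,-0.0015,0,0,0,-1.2]]'
```

```text
time_s: 19.58
ee_pos: [0.5372, 0.0731, 0.1053]
ee_rot: [0.548, 0.836, -0.0, -0.0]
force: [2.4, 0.5, -0.2]
opening: 0.0343
grasp_force: 0.9
```

```bash
python3 -m handwheel '[[0,-0.0015,0,0,0,-1.2],[0,-0.0015,0,0,0,-1.2]]'
```

```text
time_s: 19.82
ee_pos: [0.5345, 0.0719, 0.1053]
ee_rot: [0.53, 0.848, -0.0, 0.0]
force: [1.5, -1.0, 0.2]
opening: 0.0343
grasp_force: 0.9
```

```bash
python3 -m handwheel '[[0,-0.0015,0,0,0,-1.2],[0,-0.0015,0,0,0,-1.2]]'
```

```text
time_s: 20.08
ee_pos: [0.5318, 0.0705, 0.1053]
ee_rot: [0.513, 0.859, -0.0, -0.0]
force: [2.2, -0.4, 0.3]
opening: 0.0341
grasp_force: 0.9
```

```bash
python3 -m handwheel '[[0,-0.0015,0,0,0,-1.2],[0,-0.0015,0,0,0,-1.2]]'
```

```text
time_s: 20.32
ee_pos: [0.5293, 0.069, 0.1053]
ee_rot: [0.494, 0.869, 0.0, 0.0]
force: [4.2, 0.3, -1.5]
opening: 0.0343
grasp_force: 1.6
```

```bash
python3 -m handwheel '[[0,-0.0015,0,0,0,-1.2],[0,-0.0015,0,0,0,-1.2]]'
```

```text
time_s: 20.58
ee_pos: [0.5269, 0.0675, 0.1054]
ee_rot: [0.476, 0.879, 0.0, 0.0]
force: [5.5, 0.2, -1.1]
opening: 0.0342
grasp_force: 2.2
```

```bash
python3 -m handwheel '[[0,-0.0015,0,0,0,-1.2],[0,0,0,0,0,0]]'
```

```text
time_s: 20.82
ee_pos: [0.5256, 0.0667, 0.1054]
ee_rot: [0.467, 0.884, 0.0, 0.0]
force: [5.3, -0.8, -0.8]
opening: 0.0341
grasp_force: 2.0
```

```bash
python3 -m handwheel '[[0,-0.001,0,0,0,-0.8],[0,0,0,0,0,0]]'
```

```text
time_s: 21.08
ee_pos: [0.525, 0.0662, 0.1054]
ee_rot: [0.461, 0.887, 0.0, 0.0]
force: [4.9, 1.0, -2.6]
opening: 0.0342
grasp_force: 2.5
```

```bash
python3 -m handwheel '[[0,-0.001,0,0,0,-0.8],[0,-0.001,0,0,0,-0.8]]'
```

```text
time_s: 21.32
ee_pos: [0.5237, 0.0653, 0.1055]
ee_rot: [0.448, 0.894, 0.0, 0.001]
force: [9.1, 2.6, -5.2]
opening: 0.0337
grasp_force: 4.2
```

```bash
python3 -m handwheel '[[0,-0.001,0,0,0,-0.8],[0,-0.0005,0,0,0,-0.4]]'
```

```text
time_s: 21.58
ee_pos: [0.5227, 0.0645, 0.1056]
ee_rot: [0.439, 0.899, 0.001, 0.001]
force: [10.2, 1.7, -5.3]
opening: 0.0339
grasp_force: 4.7
```

About 9 N is now needed to turn it, so it is tight. I back off to the middle of the gap, lift clear and look.

```bash
python3 -m handwheel '[[0,0.006,0,0,0,0],[0,0.006,0,0,0,0],[0,0,0,0,0,0],[0,0,-0.02,0,0,0],[0,0,-0.04,0,0,0],[0,0,-0.05,0,0,0],[0.05,0,0,0,0,0],[0.06,0,0,0,0,0],[0.06,0,0,0,0,0],[0.06,0,0,0,0,0],[0,0,0,0,0,0]]'
python3 - <<'E'
from h import *
a=shot('top','t5.png')[150:310,285:445]; b=shot('scene','s5.png')[205:325,270:430]
a=cv2.resize(a,(400,400),interpolation=cv2.INTER_CUBIC);b=cv2.resize(b,(400,300),interpolation=cv2.INTER_CUBIC)
c=np.zeros((400,800,3),np.uint8);c[:,:400]=a;c[:300,400:]=b
cv2.imwrite('pics/c5.png',c[:,:,::-1])
E
```

```text
time_s: 22.95
ee_pos: [0.3873, 0.2561, 0.2152]
ee_rot: [0.437, 0.9, -0.0, -0.001]
force: [0.1, -1.0, -0.0]
opening: 0.034
grasp_force: 0.0
```

View pics/c5.png

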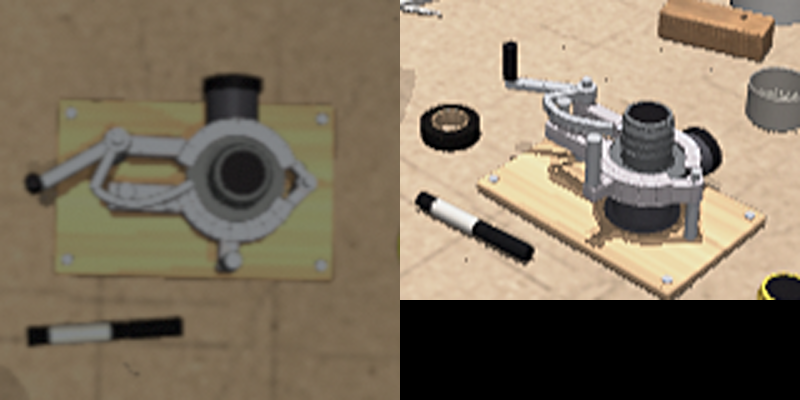

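The ring is closed round the flanges, with the hook round the outside of the pin (crop 120,188) and the knob at (35,183). The tail sits centred, the marker and tape are where they were, and the robot is clear.

```bash
python3 -c "
from rig import robot; print(robot.close_job())"
```

```text
the job is handed in; nothing more can be done
None
```

The job is handed in: I swung the ring shut and seated the tail with about 10 N at the post, then turned the latch round the pin until it needed about 9 N (top of the 7–9 N tight range), touching nothing else.

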